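Index the cup carriage by one hole and hold its lock pin home

ROBOT

A 6-joint arm with a two-finger parallel gripper is mounted at the origin on the work surface. World frame = base frame: x ahead of the robot, y to its left, z up, the work surface at z = 0. Lengths are in m, angles in rad, forces in N, time in s.
With the tool pointing down it reaches from about 0.35 to 0.725 m from the base axis. Payload 4.3 kg.
Tool frame: the origin (TCP) lies on the centre line of the jaws, within the pads' length; the fingertips stand 19 mm ahead of it and the grasp point (between the pads) is the TCP; z points along the fingers, x is the direction in which the jaws open and shut, and the axes are right-handed (so a half turn about z gives the same grasp; the last joint's range is limited). The gripper opens to 85 mm and grips with 20 to 120 N. Pads are 22 mm wide; open, the fingers measure 114 mm over their backs; the gripper's body (76 mm by 85 mm) begins 54 mm behind the grasp point. The pads swing forward as they close: fully open they stand 13 mm farther back than shut.
Start: joints at [0.995, 0.377, 0.081, 1.274, 0, 1.46], TCP at [0.258, 0.514, 0.25] pointing down, gripper open.
Joint ranges: [-2.72, 2.72], [-0.84, 1.66], [-1.02, 1.22], [-1.77, 2.12], [-1.37, 1.28], [-3.14, 3.14]. Speed limits (rad/s): [2.57, 2.57, 3.14, 3.14, 3.14, 3.14].

INTERFACE

Orientations are given as a unit quaternion [w, x, y, z].
In Python, from cell import ctrl, read_camera, camera_model gives the robot as it stands. The module is installed in compiled form; this text tells all that it offers.
- The arm moves only by the shell command python3 -m inch 'ROWS' [OPENING]. ROWS is JSON, a list that holds one entry, the list of rows, each a list of 6 numbers: the shift along the tool's x, y, z in m, then the turn, a rotation vector about the tool's x, y, z in rad. A call has 1 to 8 rows; each row shifts and turns the pose as measured when the row begins, along the tool's axes as they then stand; what a row does not reach is not made up. A row lasts 1/8 s, in which the tool goes at most 62.5 mm and 10.7 degrees, less where a joint would pass 70% of its speed; a pose out of reach is approached as far as the arm can. A call is refused whole if a number of a shift passes 0.0625 or a number of a turn 0.188, either way. A call with a gripper value outside its range is refused whole. OPENING is the opening, from 0 (shut) to 1 (fully open), set as the call begins (- or left out, the last holds). The fingers move at their own pace and stop on an object; the grip force is fixed at half the most. Time passes only in rows, so rows that do not move let the fingers close. It gives the time, the measured TCP pose, the force and the opening at its end, in the units of the state.
- ctrl.read_state(): the state, without advancing time (a new reading comes with each control period).
- read_camera(name): name is "scene" or "top" or "wrist"; returns (picture, depth): 420x560x3 uint8, red, green, blue; 420x560 float32, m along the optical axis (not along the pixel's ray), 0 where there is no reading.
- camera_model(name): a dict with "K" (3x3 intrinsics, pixels), "camera_from_world" (4x4, takes a point from world to camera coordinates). Camera axes: x right, y down, z forward; pixel columns grow to the right and rows downward; lengths in m; the calibration is good to about 2 mm. A picture is of the moment at which its call begins: read the wrist's pose just before it. camera_model takes no time and is no camera call; for the wrist camera it gives the pose at the moment of the call.
- ctrl.finish_job(): hands the job in, once; it reports no verdict.
The state is a dict: "clock": time; "q": joint angles; "dq": joint speeds; "tau": joint torques, N m; "ee_pos": TCP position; "tcp_rot": TCP orientation; "force": force on the tool from outside, world axes, zero at the start; "torque": the same for the moment, N m; "grip_width": finger opening in m.
Only numpy, scipy, OpenCV 4.12 (cv2) and the standard library are available. Lean on these libraries where they do the work, as an engineer would, in place of code of your own. Each camera call takes 0.05 s, during which the arm holds its last target.

TASK

First slide the stop block along the rail, away from the carriage, right up against the end plate. Then pull up the carriage's spring lock knob, shift the carriage with its brass cup one hole towards the stop and let the pin go fully home in that next hole. Finish holding: keep the gripper closed on the knob with the pin home, do not let go, and leave the bottle, the brass collar and the beaker alone.

Things in the scene. Friction and masses are not known exactly. Their poses are not given: they have to be found in the camera images.
- rail: Fixed aluminium bar 380 mm long (along its y), 40 mm wide, on a 140 x 430 mm steel plate; bar top 40 mm above the bench. Origin on the bench under the bar's axis; y runs along the bar from carriage to stop, z up. Place and yaw vary. Five 11 mm holes in the top at y = -150, -90, -30, 30, 90 mm; the carriage starts locked at -90. Dark end plates at both ends, inner face of the +y one at y = 166 mm.
- rail_next_hole (a point): Centre of the mouth of the next hole (rail y = -30 mm, 40 mm above the bench), into which the pin must go. Axes as the rail's.
- carriage (a joint): Travel of the carriage along the rail's +y, m: 0 in the starting hole, 0.060 in the next hole towards the stop (range -0.06 to 0.12). It slides with about 2 N of friction, only while the pin is pulled clear.
- carriage_mid (a point): Top of the grey sleeve (60 mm across the rail, 70 mm along it) that rides on the rail, 52 mm above the bench, on the knob's axis. A steel outrigger at the same height carries a brass cup (58 mm wide, top 95 mm above the bench) on the rail's +x side, the cup's axis 98 mm from the rail's axis. Axes as the rail's.
- plunger (a joint): Lift of the lock knob and its pin, m: 0 = pin fully home in a hole, 0.018 = pulled to the limit. The round-nosed 8 mm pin is 10 mm deep when home, so it is clear of the hole above 0.010; between holes it rides on the rail top at 0.010. A spring pushes it down with 4.5 N (home) to 7 N (fully pulled), plus 0.8 N of weight.
- plunger_grip (a point): Grip point on the axis of the black round knob on the carriage; it moves with the knob, 80 mm above the bench when the pin is home. The knob is 26 mm in diameter from 17 mm below to 13 mm above this point, widening to a 34 mm cap (top 23 mm above this point) under which fingers can hook. A steel bush 20 mm wide stands under it, to 60 mm above the bench. Axes as the rail's.
- stop (a joint): Travel of the stop along the rail's +y, m: 0 is near the carriage; 0.176 is against the end plate. It starts where it blocks the carriage from the next hole. It slides freely with about 2 N of friction and stays where left.
- stop_grip (a point): Grip point in the middle of the upright aluminium fin of the stop, 82 mm above the bench. The fin is 26 mm across the rail, 16 mm along it, and from 52 to 96 mm above the bench; it stands on a dark saddle 56 mm across and 36 mm along the rail. At the end plate this point is at rail y = 148 mm. Axes as the rail's.
- reagent_bottle: Bystander: clear bottle with a blue cap, 66 mm in diameter, 140 mm tall, origin under its centre, on the rail's +x side. Leave alone.
- brass_collar: Bystander: brass tube, 48 mm in diameter, 45 mm tall, origin under its centre, on the rail's +x side. Leave alone.
- beaker: Bystander: clear beaker, 60 mm in diameter, 65 mm tall, origin under its centre, on the rail's -x side. Leave alone.

How it is judged:
On the way, in this order (a step that is already met when the one before it is completed fails the run):
1. the stop is against the end plate while the carriage is still locked in its starting hole (value of joint stop above 0.168 m and value of joint carriage below 0.008 m), for 0.1 s.
2. the lock pin is pulled clear of its hole by the fingers (value of joint plunger above 0.0095 m and contact force between the fingers and plunger above 1 N), for 0.1 s.
At the end, for the whole second after the job is handed in: The stop is within 10 mm of the end plate, the carriage is within 4 mm of the next hole's position and still, the pin is home to within 3 mm, and the fingers still bear on the knob with more than 2 N (value of joint stop above 0.166 m and value of joint carriage between 0.056 and 0.064 m and value of joint plunger below 0.003 m and velocity of joint carriage below 0.01 m/s and contact force between the fingers and plunger above 2 N); the arm keeps its last pose, push and grip.
It fails at once if the reagent bottle is moved by more than 30 mm or tipped (distance of reagent_bottle from where it was at the start of the episode above 0.03 m or angle between reagent_bottle's own z axis and vertical above 0.5 rad).
It fails at once if the brass collar is moved by more than 30 mm or tipped (distance of brass_collar from where it was at the start of the episode above 0.03 m or angle between brass_collar's own z axis and vertical above 0.5 rad).
It fails at once if the beaker is moved by more than 30 mm or tipped (distance of beaker from where it was at the start of the episode above 0.03 m or angle between beaker's own z axis and vertical above 0.5 rad).
It also fails if it takes over 48 s, if anything falls off the work surface, if the arm or the gripper's body presses on something with over 40 N, if the wrist force passes 120 N, or if a joint passes its speed limit or range.

## Working session

There is one attempt and no reset: what is moved stays moved. The work goes in short steps, Python scripts to look and compute and a shell command to move; the robot and the scene stay as the last step left them, time stands still between calls to the robot, and variables do not carry over. Pictures are saved under pics/ and viewed, and the job is handed in when it is done.

```bash
mkdir -p pics; cat > h.py <<'E'
import numpy as np, cv2
from cell import ctrl, read_camera, camera_model
def ray(name,u,v,z,M=None):
    M=M or camera_model(name);K=np.array(M["K"]);T=np.array(M["camera_from_world"])
    R=T[:3,:3];c=-R.T@T[:3,3];d=R.T@np.linalg.inv(K)@np.array([u,v,1.])
    return c+d*(z-c[2])/d[2]
def cloud(depth,M):
    K=np.array(M["K"]);T=np.array(M["camera_from_world"])
    v,u=np.mgrid[:depth.shape[0],:depth.shape[1]]
    p=np.stack([(u-K[0,2])/K[0,0]*depth,(v-K[1,2])/K[1,1]*depth,depth],-1)
    return (p-T[:3,3])@T[:3,:3]
E
python3 - <<'E'
from h import *
s=ctrl.read_state();print(s)
for n in ["top","scene"]:
    M=camera_model(n);im,d=read_camera(n);cv2.imwrite(f"pics/{n}0.png",im[:,:,::-1]);np.savez(f"pics/{n}0.npz",im=im,d=d)
    print(n,M)
E
```

```text
{'clock': 0.0, 'q': array([9.94687813e-01, 3.78065272e-01, 7.96268215e-02, 1.27435373e+00,
       2.23471189e-06, 1.46051086e+00]), 'dq': array([ 0.00013487, -0.00112942, -0.00013111,  0.00156013,  0.00068603,
       -0.00063052]), 'tau': array([-1.32939085e-04, -4.63603771e+01,  2.69876289e+01,  2.07173720e-02,
       -2.00988093e-04, -1.24884849e-07]), 'ee_pos': array([0.25792489, 0.51323737, 0.24935989]), 'tcp_rot': array([ 4.26033474e-04,  8.51221730e-01,  5.24805270e-01, -9.02417519e-04]), 'force': array([-0.52351972, -0.52728489, -0.74618306]), 'torque': array([-0.01604514,  0.05932143, -0.02196112]), 'grip_width': 0.08528299989461652}
top {'K': array([[423.58368369,   0.        , 282.15844182],
       [  0.        , 423.58368369, 206.04766122],
       [  0.        ,   0.        ,   1.        ]]), 'camera_from_world': array([[-0.00620117, -0.99994108, -0.00890939,  0.0500994 ],
       [-0.99225494,  0.00725839, -0.12400581,  0.58832754],
       [ 0.12406318,  0.0080714 , -0.99224149,  0.64466394],
       [ 0.        ,  0.        ,  0.        ,  1.        ]])}
scene {'K': array([[438.01159822,   0.        , 273.11052389],
       [  0.        , 438.01159822, 206.71190067],
       [  0.        ,   0.        ,   1.        ]]), 'camera_from_world': array([[ 0.46836996,  0.88352072,  0.00455155, -0.33577813],
       [ 0.74511575, -0.3922202 , -0.53941249, -0.39410655],
       [-0.4747969 ,  0.25603604, -0.84202937,  1.05796932],
       [ 0.        ,  0.        ,  0.        ,  1.        ]])}
```

View pics/top0.png

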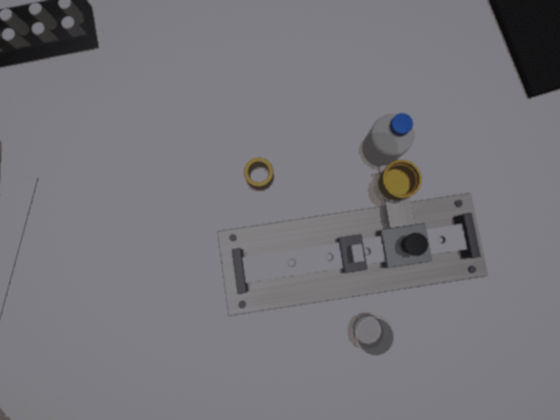

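View pics/scene0.png

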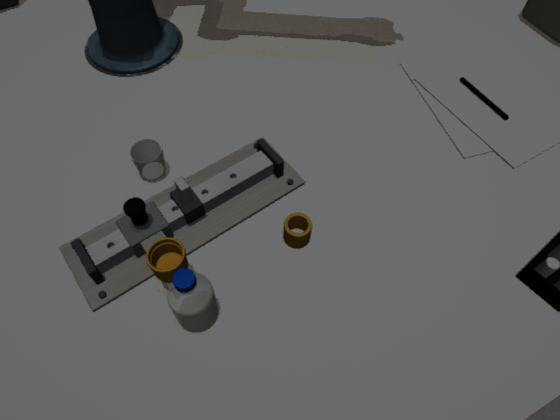

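The top view shows the knob at (414,244), the fin at (357,253), rail holes at (443,240), (368,251), (330,257) and (292,262), and the +y end plate at (239,271). The cup is at (402,180), the bottle at (398,130), the collar at (259,173) and the beaker at (368,330). The scene view agrees. Next I'll measure these.

```bash
cat > m.py <<'E'
from h import *
z=np.load("pics/top0.npz");im=z["im"];d=z["d"];M=camera_model("top")
g=im.astype(float).mean(2)
# knob cap: dark blob near (414,244), fin: bright blob on saddle
P=cloud(d,M)
def blob(mask,u,v,r):
    m=np.zeros_like(mask,np.uint8);m[v-r:v+r,u-r:u+r]=mask[v-r:v+r,u-r:u+r]
    n,l,s,c=cv2.connectedComponentsWithStats(m)
    i=1+np.argmax(s[1:,4]);return c[i],s[i],l==i
c,s,m=blob(g<30,414,244,22);print("cap",c,s,"h",np.median(P[m][:,2]),ray("top",*c,0.103))
for (u,v),t in zip([(443,240),(368,251),(330,257),(292,262)],[-150,-30,30,90]):
    w=g[v-7:v+8,u-7:u+8]; wt=np.clip(np.median(w)-12-w,0,None);vv,uu=np.mgrid[v-7:v+8,u-7:u+8]
    cc=((uu*wt).sum()/wt.sum(),(vv*wt).sum()/wt.sum());print(t,cc,ray("top",*cc,0.04),"h",P[int(cc[1]),int(cc[0])][2])
# fin by depth height
fm=(P[...,2]>0.085)&(P[...,2]<0.11)
c,s,m=blob(fm,357,253,20);print("fin",c,s,np.median(P[m],0),ray("top",*c,0.096))
for n,cc,h in [("cup",(402,180),.095),("bot",(402,124),.14),("collar",(259,173),.045),("beaker",(368,330),.065)]:
    print(n,ray("top",*cc,h))
E
python3 m.py
python3 - <<'E'
import cv2
for f,b in (("top0",(200,60,500,360)),("scene0",(50,120,320,340))):
    i=cv2.imread(f"pics/{f}.png");x0,y0,x1,y1=b;i=cv2.resize(i[y0:y1,x0:x1],None,fx=min(800/(x1-x0),600/(y1-y0)),fy=min(800/(x1-x0),600/(y1-y0)));cv2.imwrite(f"pics/{f}z.png",cv2.convertScaleAbs(i,alpha=1.4))
E
```

```text
cap [403.87755102 245.36734694] [401 238   7  15  49] h 0.07876686618709891 [ 0.5223951  -0.12827105  0.103     ]
-150 (np.float64(442.9810441267869), np.float64(239.01678060907398)) [ 0.53388186 -0.20778215  0.04      ] h 0.027808267560255905
-30 (np.float64(365.3530060672918), np.float64(250.98703805846668)) [ 0.5158468  -0.08471691  0.04      ] h 0.0255718014195167
30 (np.float64(331.4060031595576), np.float64(256.5560821484992)) [ 0.50745763 -0.0310329   0.04      ] h 0.02916660627636932
90 (np.float64(294.1006711409396), np.float64(262.7248322147651)) [0.49818    0.02785028 0.04      ] h 0.028915550654907002
fin [357.23831776 253.17757009] [350 244  15  19 214] [ 0.51203531 -0.06226647  0.09603312] [ 0.51179493 -0.06248062  0.096     ]
cup [ 0.61888637 -0.13173595  0.095     ]
bot [ 0.68976771 -0.12245227  0.14      ]
collar [0.64138969 0.08291735 0.045     ]
beaker [ 0.39871309 -0.08042414  0.065     ]
```

View pics/top0z.png

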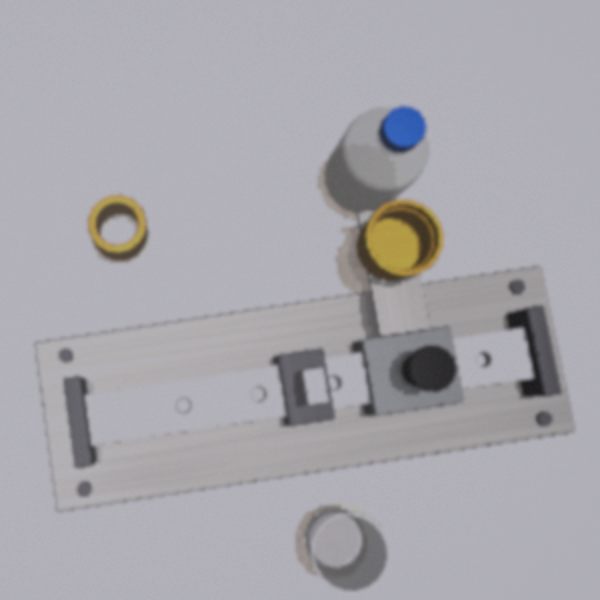

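```bash
cat > m2.py <<'E'
from h import *
px=[(442.5,239.5),(330,257),(292,262.5),(367.5,251)];t=np.array([-.15,.03,.09,-.03])
W=np.array([ray("top",*p,0.04)[:2] for p in px])
A=np.c_[np.ones(4),t];X,_,_,_=np.linalg.lstsq(A,W,rcond=None)
print("origin",X[0],"dir",X[1],np.linalg.norm(X[1]),"res mm",(A@X-W)*1e3)
yh=X[1]/np.linalg.norm(X[1]);xh=np.array([yh[1],-yh[0]]);print("yaw",np.degrees(np.arctan2(-yh[0],yh[1])))
R=lambda x,y:X[0]+xh*x+yh*y
print("knob pred",R(0,-.09),"cap meas",ray("top",415.5,244,.103))
z=np.load("pics/top0.npz");P=cloud(z["d"],camera_model("top"))
m=np.abs(P[...,2]-.103)<.004; v,u=np.nonzero(m);k=(np.abs(u-415)<25)&(np.abs(v-244)<25);print("cap depth",k.sum(),P[v[k],u[k]].mean(0))
f=np.array([.51204,-.06237]);print("fin rail xy",(f-X[0])@xh,(f-X[0])@yh,"stop target",R(0,.148),"next",R(0,-.03))
for n,p in dict(cup=ray("top",402,180,.095),bot=ray("top",402,124,.14),col=ray("top",259,173,.045),beak=ray("top",368,330,.065)).items(): print(n,(p[:2]-X[0])@xh,(p[:2]-X[0])@yh)
E
python3 m2.py
```

```text
origin [ 0.51139489 -0.05830715] dir [-0.14463823  0.99172343] 1.0022153356022276 res mm [[-0.03428672 -0.08171964]
 [ 0.27894107  0.24935335]
 [-0.17375725 -0.20639632]
 [-0.07089709  0.0387626 ]]
yaw 8.297817729293861
knob pred [ 0.52438355 -0.14736497] cap meas [ 0.52423688 -0.14494719  0.103     ]
cap depth 447 [ 0.52391265 -0.14571171  0.10330778]
fin rail xy 5.201581961541605e-05 -0.0041134172085878 stop target [0.49003575 0.08814348] next [ 0.51572444 -0.08799309]
cup 0.09576904753357833 -0.08817310203246603
bot 0.16724815681820612 -0.08921610403039151
col 0.14901523623190135 0.12098540285563143
beak -0.11469405761157928 -0.005623386455432565
```

View pics/scene0z.png

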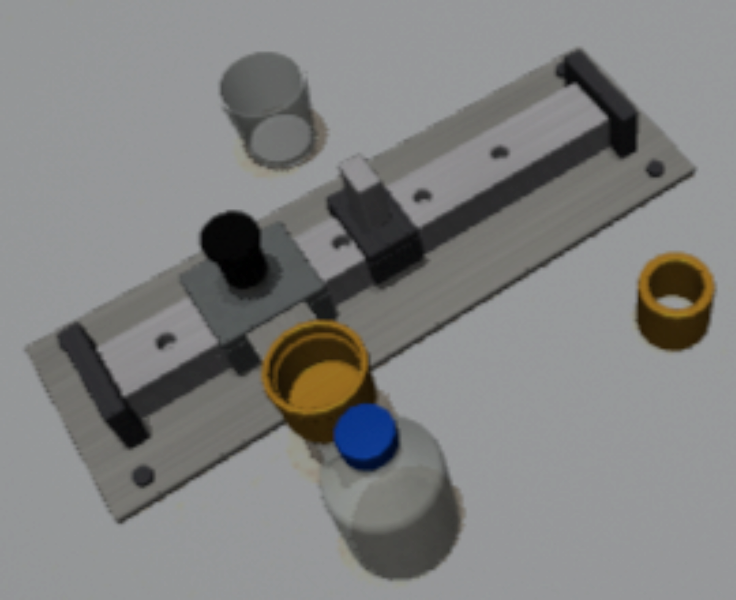

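Line fit residuals are under 0.3 mm and the hole spacing matches to 0.2%. Rail yaw is 8.3°. The fin is at rail y = -4 mm, so the stop joint starts near 0.024, and the saddle covers where the sleeve must go. I'll turn the jaws across the rail first.

```bash
cat > to.py <<'E'
import sys
from h import *
from scipy.spatial.transform import Rotation as Ro
O=np.array([.51139,-.05831]);a=np.radians(8.298)
yh=np.array([-np.sin(a),np.cos(a)]);xh=np.array([np.cos(a),np.sin(a)])
s=ctrl.read_state();p=s["ee_pos"];w,x,y,z=s["tcp_rot"];R=Ro.from_quat([x,y,z,w])
Rt=Ro.from_matrix(np.array([[xh[0],-yh[0],0],[xh[1],-yh[1],0],[0,0,-1]]))
rx,ry,h=[float(v) for v in sys.argv[1:4]]
t=np.r_[O+xh*rx+yh*ry,h]
d=p[:2]-O
print("t",s["clock"],"rail xyz mm",np.round(1e3*np.r_[d@xh,d@yh,p[2]],1),"tool delta mm",np.round(1e3*R.inv().apply(t-p),1),"turn",np.round((R.inv()*Rt).as_rotvec(),3),"F rail",np.round([s["force"][:2]@xh,s["force"][:2]@yh,s["force"][2]],1),"w",round(s["grip_width"],4),"q",np.round(s["q"],2))
E
python3 -m inch '[[[0,0,0,0,0,0.16],[0,0,0,0,0,0.16],[0,0,0,0,0,0.16],[0,0,0,0,0,0.16],[0,0,0,0,0,0.16],[0,0,0,0,0,0.16]]]' 0.6; python3 to.py 0 -.004 .2
```

```text
clock: 0.85
ee_pos: [0.2566, 0.5112, 0.2458]
tcp_rot: [0.004, 0.998, 0.057, -0.003]
force: [0.5, -0.5, -0.3]
grip_width: 0.0513
t 0.85 rail xyz mm [-169.9  600.3  245.8] tool delta mm [189.1 598.3  49.2] turn [ 0.008  0.006 -0.031] F rail [ 0.4 -0.6 -0.3] w 0.0513 q [0.99 0.38 0.07 1.27 0.   2.45]
```

```bash
python3 -m inch '[[[0.018,0.058,0,0,0,-0.03],[0.018,0.058,0,0.004,0.003,0],[0.018,0.058,0,0.004,0.003,0],[0.018,0.058,0,0,0,0],[0.018,0.058,0,0,0,0],[0.018,0.058,0,0,0,0],[0.018,0.058,0,0,0,0],[0.018,0.058,0,0,0,0]]]'; python3 to.py 0 -.004 .2
```

```text
clock: 1.85
ee_pos: [0.4678, 0.0627, 0.243]
tcp_rot: [0.0, 0.997, 0.076, -0.001]
force: [0.4, 0.8, -0.1]
grip_width: 0.0512
t 1.85 rail xyz mm [-25.6 126.1 243. ] tool delta mm [ 24.7 130.3  42.9] turn [0.    0.002 0.008] F rail [ 0.5  0.7 -0.1] w 0.0512 q [-0.    0.17 -0.21  1.19 -0.    1.42]
```

```bash
python3 -m inch '[[[0.01,0.05,0,0,0,0.008],[0.01,0.05,0.01,0,0,0],[0.005,0.025,0.01,0,0,0],[0,0.004,0.01,0,0,0],[0,0,0,0,0,0]]]'; python3 to.py 0 -.004 .082
python3 - <<'E'
from h import *
M=camera_model("wrist");im,d=read_camera("wrist");cv2.imwrite("pics/w1.png",im[:,:,::-1])
def px(p):
    T=M["camera_from_world"];q=M["K"]@(T[:3,:3]@p+T[:3,3]);return np.round(q[:2]/q[2],1)
print("fin top expected at",px(np.array([.5120,-.0624,.096])))
P=cloud(d,M);m=(P[...,2]>.089)&(P[...,2]<.1)&(np.abs(P[...,1]+.062)<.022)&(np.abs(P[...,0]-.512)<.03);print(m.sum(),P[m].mean(0) if m.any() else 0,P[m].min(0),P[m].max(0))
E
```

```text
clock: 2.48
ee_pos: [0.5122, -0.0691, 0.21]
tcp_rot: [-0.001, 0.998, 0.068, -0.002]
force: [-1.2, -0.4, 0.7]
grip_width: 0.0511
t 2.475 rail xyz mm [ -0.7 -10.8 210. ] tool delta mm [  1.3  -6.6 128. ] turn [-0.001  0.005 -0.008] F rail [-1.3 -0.2  0.7] w 0.0511 q [-0.26  0.28 -0.16  1.13 -0.    1.18]
fin top expected at [277.8 203.9]
912 [ 0.51326538 -0.05993355  0.09536721] [ 0.49967609 -0.06968841  0.08900929] [ 0.52696039 -0.05130627  0.0978528 ]
```

View pics/w1.png

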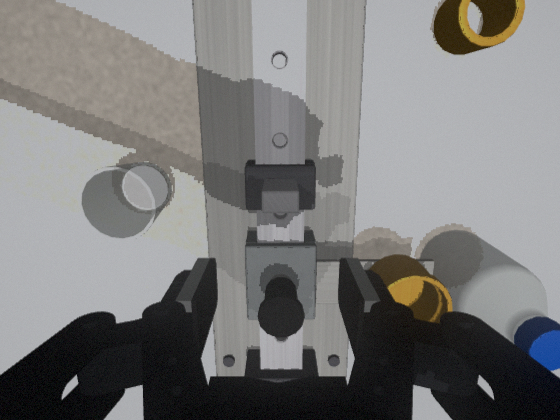

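The wrist view shows the fin centred between the jaws across the rail, at about (280,195). The holes are at (280,60) and (280,140), the knob is at (281,305), and the beaker (125,200) is clear of the left finger. I'll descend onto the fin at rail y of about -2 mm.

```bash
python3 -m inch '[[[0.001,-0.008,0.03,0,0.004,-0.008],[0,0,0.03,0,0,0],[0,0,0.025,0,0,0],[0,0,0.02,0,0,0],[0,0,0.01,0,0,0],[0,0,0.003,0,0,0]]]'; python3 to.py 0 -.002 .082
```

```text
clock: 3.28
ee_pos: [0.5134, -0.0534, 0.0936]
tcp_rot: [-0.0, 0.997, 0.078, 0.003]
force: [0.2, 1.4, 1.2]
grip_width: 0.0515
t 3.275 rail xyz mm [ 2.7  4.5 93.6] tool delta mm [-2.9  6.5 11.6] turn [-0.    -0.006  0.012] F rail [0.4 1.3 1.2] w 0.0515 q [-0.23  0.36 -0.37  0.83  0.    1.19]
```

```bash
python3 -m inch '[[[-0.002,0.005,0.006,0,-0.004,0.01],[0,0,0.003,0,0,0],[0,0,0,0,0,0]]]'; python3 to.py 0 -.002 .082
```

```text
clock: 3.65
ee_pos: [0.5135, -0.059, 0.0857]
tcp_rot: [0.0, 0.997, 0.073, 0.002]
force: [-0.8, -0.9, -0.3]
grip_width: 0.0511
t 3.65 rail xyz mm [ 2.  -1.  85.7] tool delta mm [-2.   1.   3.7] turn [ 0.001 -0.005  0.002] F rail [-1.  -0.8 -0.3] w 0.0511 q [-0.24  0.37 -0.38  0.82  0.    1.19]
```

```bash
python3 -m inch '[[[-0.002,0.001,0.003,0,-0.004,0],[0,0,0,0,0,0],[0,0,0,0,0,0],[0,0,0,0,0,0]]]' 0; python3 to.py 0 -.002 .082
```

```text
clock: 4.15
ee_pos: [0.5122, -0.0607, 0.083]
tcp_rot: [0.0, 0.997, 0.073, 0.001]
force: [1.0, 0.0, -0.7]
grip_width: 0.0251
t 4.15 rail xyz mm [ 0.5 -2.4 83. ] tool delta mm [-0.5 -0.4  1. ] turn [ 0.001 -0.002  0.002] F rail [ 1.  -0.1 -0.7] w 0.0251 q [-0.24  0.37 -0.38  0.81 -0.    1.18]
```

The fin is gripped (width 25 mm against a 26 mm fin, near-zero force). Now I'll slide it along rail +y, which is tool -y.

```bash
python3 -m inch '[[[0,-0.01,0,0,0,0],[0,-0.015,0,0,0,0],[0,-0.02,0,0,0,0],[0,-0.02,0,0,0,0],[0,0,0,0,0,0]]]'; python3 to.py 0 .148 .082
```

```text
clock: 4.78
ee_pos: [0.5022, 0.0075, 0.083]
tcp_rot: [0.001, 0.997, 0.074, 0.001]
force: [1.4, 2.8, -1.4]
grip_width: 0.0247
t 4.775 rail xyz mm [ 0.4 66.4 83. ] tool delta mm [ -0.2 -81.6   0.8] turn [ 0.002 -0.002  0.002] F rail [ 1.8  2.6 -1.4] w 0.0247 q [-0.11  0.35 -0.42  0.8  -0.    1.31]
```

```bash
python3 -m inch '[[[0,-0.02,0,0,0,0],[0,-0.02,0,0,0,0],[0,-0.015,0,0,0,0],[0,-0.008,0,0,0,0],[0,-0.004,0,0,0,0],[0,0,0,0,0,0]]]'; python3 to.py 0 .148 .082
```

```text
clock: 5.52
ee_pos: [0.4925, 0.0744, 0.083]
tcp_rot: [0.003, 0.997, 0.073, 0.001]
force: [0.1, 0.0, -1.2]
grip_width: 0.0251
t 5.525 rail xyz mm [  0.4 134.   83. ] tool delta mm [ -0.4 -14.    0.9] turn [ 0.006 -0.002  0.001] F rail [ 0.1 -0.  -1.2] w 0.0251 q [ 0.03  0.34 -0.43  0.79 -0.01  1.45]
```

```bash
python3 -m inch '[[[0,-0.008,0,0,0,0],[0,-0.006,0,0,0,0],[0,-0.004,0,0,0,0],[0,-0.003,0,0,0,0],[0,0,0,0,0,0]]]'; python3 to.py 0 .148 .082
```

```text
clock: 6.15
ee_pos: [0.4899, 0.0922, 0.083]
tcp_rot: [0.008, 0.997, 0.072, 0.001]
force: [1.0, -0.5, 0.8]
grip_width: 0.0249
t 6.15 rail xyz mm [  0.4 152.   83. ] tool delta mm [-0.4  4.   1. ] turn [ 0.016 -0.002 -0.002] F rail [ 0.9 -0.6  0.8] w 0.0249 q [ 0.07  0.34 -0.43  0.8  -0.02  1.5 ]
```

```bash
python3 -m inch '[[[0,-0.003,0,0,0,0],[0,-0.003,0,0,0,0]]]'; python3 to.py 0 .148 .082
python3 - <<'E'
from h import *
M=camera_model("wrist");im,d=read_camera("wrist");cv2.imwrite("pics/w2.png",im[:,:,::-1])
im,d=read_camera("top");cv2.imwrite("pics/t2.png",cv2.resize(im[180:340,200:360,::-1],None,fx=3.5,fy=3.5))
im,d=read_camera("scene");cv2.imwrite("pics/s2.png",cv2.resize(im[100:280,60:320,::-1],None,fx=3,fy=3))
E
```

```text
clock: 6.4
ee_pos: [0.4899, 0.0925, 0.0829]
tcp_rot: [0.015, 0.997, 0.07, 0.002]
force: [2.9, -14.6, 0.3]
grip_width: 0.025
t 6.4 rail xyz mm [  0.5 152.4  82.9] tool delta mm [-0.5  4.3  1.1] turn [ 0.03  -0.001 -0.005] F rail [  0.8 -14.8   0.3] w 0.025 q [ 0.08  0.35 -0.43  0.8  -0.03  1.51]
```

View pics/w2.png

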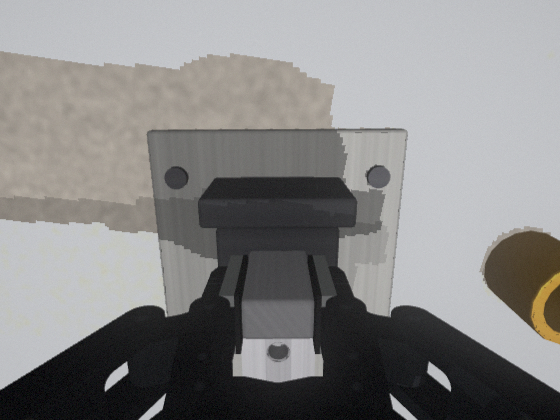

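View pics/s2.png

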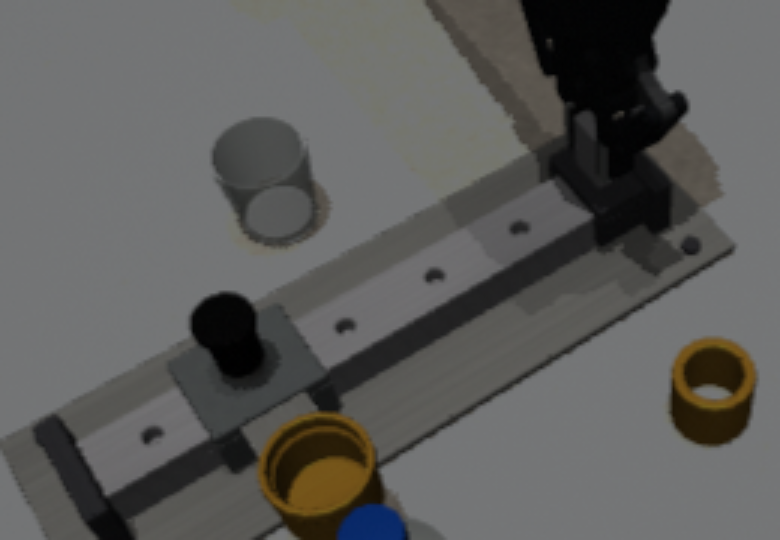

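The stop has halted against the end plate with 15 N of reaction. The wrist view shows the saddle touching the plate around row 228, and the scene view agrees. I'll unload, release and rise.

```bash
python3 -m inch '[[[0,0.001,0,0,0,0],[0,0,0,0,0,0]]]' 0.6;python3 -m inch '[[[0,0,0,0,0,0],[0,0,-0.02,0,0,0],[0,0,-0.03,0,0,0],[0,0,-0.03,0.01,0,0],[0,0,-0.02,0.01,0,0],[0,0,0,0,0,0]]]'; python3 to.py 0 -.09 .2
python3 - <<'E'
from h import *
im,d=read_camera("scene");cv2.imwrite("pics/s3.png",cv2.resize(im[100:280,60:320,::-1],None,fx=3,fy=3))
E
```

```text
clock: 6.8
ee_pos: [0.4896, 0.0922, 0.0828]
tcp_rot: [0.014, 0.997, 0.07, 0.001]
force: [-0.1, 0.6, 0.4]
grip_width: 0.0511
clock: 7.55
ee_pos: [0.4877, 0.0973, 0.1849]
tcp_rot: [0.002, 0.997, 0.071, -0.0]
force: [-0.8, -0.6, -0.7]
grip_width: 0.0516
t 7.55 rail xyz mm [ -1.  157.4 184.9] tool delta mm [  1.5 247.5 -14. ] turn [ 0.004  0.001 -0.002] F rail [-0.9 -0.4 -0.7] w 0.0516 q [ 0.07  0.25 -0.27  1.05 -0.    1.5 ]
```

View pics/s3.png

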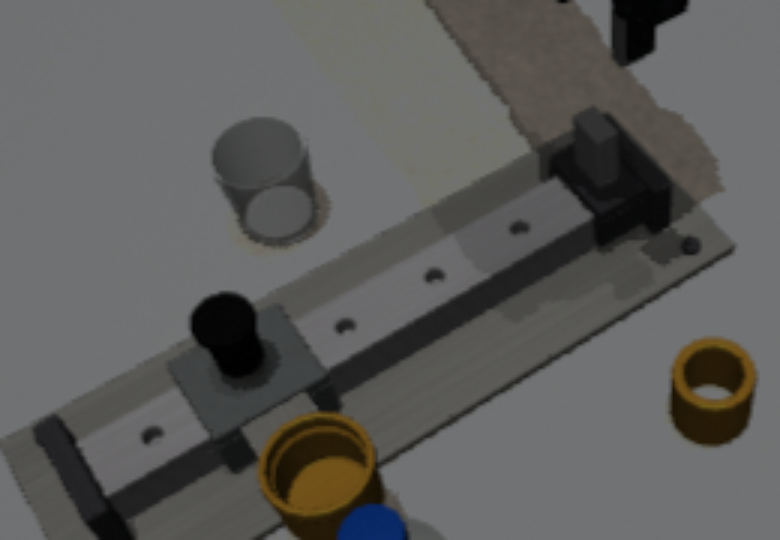

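The stop stays against the plate after release, so now to the knob.

```bash
python3 -m inch '[[[0.001,0.045,0,0,0,0],[0,0.05,0,0,0,0],[0,0.05,0,0,0,0],[0,0.05,0,0,0,0],[0,0.02,0,0,0,0],[0,0,0,0,0,0],[0,0,0,0,0,0]]]'; python3 to.py 0 -.09 .2
python3 - <<'E'
from h import *
M=camera_model("wrist");im,d=read_camera("wrist");cv2.imwrite("pics/w3.png",im[:,:,::-1])
P=cloud(d,M);m=(np.abs(P[...,2]-.103)<.004)&(np.abs(P[...,1]+.146)<.03)&(np.abs(P[...,0]-.524)<.03);print(m.sum(),P[m].mean(0),P[m].min(0),P[m].max(0))
O=np.array([.51139,-.05831]);a=np.radians(8.298);yh=np.array([-np.sin(a),np.cos(a)]);xh=np.array([np.cos(a),np.sin(a)])
c=P[m].mean(0)[:2]-O;print("rail",c@xh,c@yh)
E
```

```text
clock: 8.48
ee_pos: [0.5155, -0.1166, 0.1756]
tcp_rot: [-0.001, 0.997, 0.074, -0.007]
force: [-0.5, 0.3, -0.3]
grip_width: 0.051
t 8.475 rail xyz mm [ -4.3 -58.2 175.6] tool delta mm [  3.8  31.7 -24.6] turn [-0.003  0.014  0.004] F rail [-0.5  0.4 -0.3] w 0.051 q [-0.34  0.33 -0.19  1.07 -0.    1.08]
2352 [ 0.52527705 -0.14270007  0.10267998] [ 0.50864992 -0.16035357  0.09911942] [ 0.54187378 -0.1264758   0.10524954]
rail 0.0015623440460742313 -0.08551078038567174
```

View pics/w3.png

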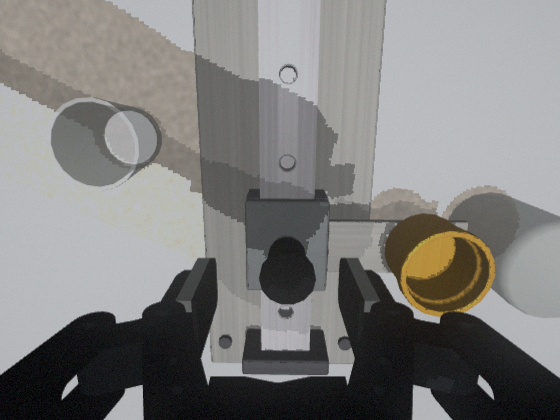

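The wrist view shows the cap at (288,278), or rail (1.6, -85.5). That is a +4 mm offset in rail y, and it matches the stop seating at 152. I'll align, then descend.

```bash
python3 -m inch '[[[0.004,0.018,0.005,0,0.013,0],[0.001,0.006,0.005,0,0,0],[0,0,0,0,0,0]]]'; python3 to.py 0.001 -.0855 .079
```

```text
clock: 8.9
ee_pos: [0.5245, -0.1386, 0.1648]
tcp_rot: [-0.002, 0.997, 0.076, -0.0]
force: [1.0, 0.0, 0.8]
grip_width: 0.0514
t 8.9 rail xyz mm [  1.4 -81.3 164.8] tool delta mm [-0.5  4.4 85.7] turn [-0.003  0.     0.008] F rail [ 1.  -0.1  0.8] w 0.0514 q [-0.38  0.35 -0.18  1.04  0.    1.04]
```

```bash
python3 -m inch '[[[0,0.003,0.01,0,0,0.008],[0,0.001,0.015,0,0,0],[0,0,0.015,0,0,0],[0,0,0.012,0,0,0],[0,0,0.006,0,0,0],[0,0,0,0,0,0]]]'; python3 to.py 0.001 -.0855 .079
```

```text
clock: 9.65
ee_pos: [0.524, -0.1417, 0.1015]
tcp_rot: [-0.002, 0.997, 0.072, -0.001]
force: [-0.6, -0.3, -0.6]
grip_width: 0.0512
t 9.65 rail xyz mm [  0.4 -84.4 101.5] tool delta mm [ 0.6  1.3 22.5] turn [-0.005  0.002  0.   ] F rail [-0.6 -0.2 -0.6] w 0.0512 q [-0.38  0.41 -0.28  0.89  0.    1.04]
```

```bash
python3 -m inch '[[[0,0.001,0.008,-0.003,0,0],[0,0,0.006,0,0,0],[0,0,0.003,0,0,0],[0,0,0,0,0,0]]]'; python3 to.py 0.001 -.0855 .079
```

```text
clock: 10.15
ee_pos: [0.525, -0.1431, 0.0842]
tcp_rot: [-0.0, 0.997, 0.072, -0.0]
force: [-0.1, -0.4, -0.0]
grip_width: 0.0514
t 10.15 rail xyz mm [  1.2 -85.8  84.2] tool delta mm [-0.2 -0.3  5.2] turn [-0.001  0.     0.   ] F rail [-0.1 -0.4 -0. ] w 0.0514 q [-0.38  0.42 -0.3   0.85  0.    1.04]
```

```bash
python3 -m inch '[[[0,0,0.004,0,0,0],[0,0,0.001,0,0,0],[0,0,0,0,0,0]]]'; python3 to.py 0.001 -.0855 .079;  python3 -m inch '[[[0,0,0,0,0,0],[0,0,0,0,0,0],[0,0,0,0,0,0],[0,0,0,0,0,0]]]' 0; python3 to.py 0.001 -.0855 .079
```

```text
clock: 10.52
ee_pos: [0.5253, -0.1432, 0.0793]
tcp_rot: [-0.0, 0.997, 0.072, 0.0]
force: [1.4, -0.2, 0.3]
grip_width: 0.0513
t 10.525 rail xyz mm [  1.5 -86.   79.3] tool delta mm [-0.5 -0.5  0.3] turn [-0. -0.  0.] F rail [ 1.3 -0.4  0.3] w 0.0513 q [-0.38  0.43 -0.31  0.84  0.    1.04]
clock: 11.02
ee_pos: [0.5244, -0.1434, 0.0798]
tcp_rot: [0.0, 0.997, 0.072, -0.001]
force: [-1.2, -0.3, 0.3]
grip_width: 0.0304
t 11.025 rail xyz mm [  0.6 -86.   79.8] tool delta mm [ 0.4 -0.5  0.8] turn [ 0.     0.001 -0.   ] F rail [-1.2 -0.1  0.3] w 0.0304 q [-0.38  0.43 -0.31  0.84 -0.    1.04]
```

```bash
python3 -m inch '[[[0,0,0,0,0,0],[0,0,0,0,0,0]]]' 0; python3 to.py 0.001 -.0855 .079
python3 - <<'E'
from h import *
im,d=read_camera("wrist");cv2.imwrite("pics/w4.png",im[:,:,::-1])
im,d=read_camera("scene");cv2.imwrite("pics/s4.png",cv2.resize(im[120:320,60:260,::-1],None,fx=3,fy=3))
E
```

```text
clock: 11.28
ee_pos: [0.5244, -0.1434, 0.0798]
tcp_rot: [0.0, 0.997, 0.072, -0.001]
force: [-1.2, -1.1, 0.9]
grip_width: 0.0304
t 11.275 rail xyz mm [  0.5 -86.1  79.8] tool delta mm [ 0.5 -0.6  0.8] turn [ 0.     0.001 -0.   ] F rail [-1.3 -0.9  0.9] w 0.0304 q [-0.38  0.43 -0.31  0.84 -0.    1.04]
```

View pics/w4.png

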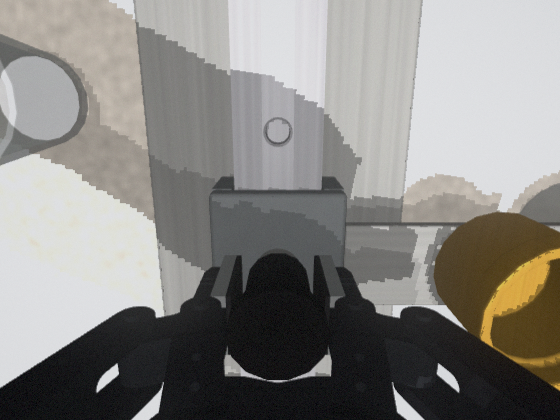

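View pics/s4.png

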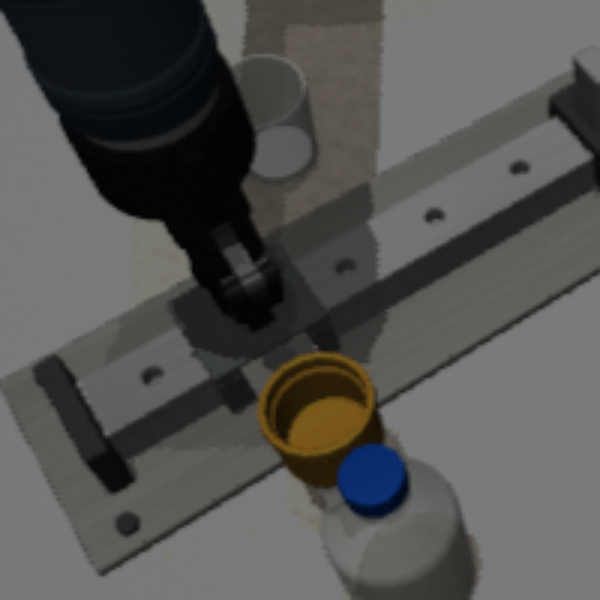

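The grip width reads 30 mm, not 26, so the fingers are probably catching the cap's rim. I'll open, go about 4 mm lower and regrip so they sit under the cap.

```bash
python3 -m inch '[[[0,0,0,0,0,0],[0,0,0,0,0,0],[0,0,0.003,0,0,0],[0,0,0.001,0,0,0],[0,0,0,0,0,0]]]' 0.6; python3 to.py 0.001 -.0855 .0755
```

```text
clock: 12.0
ee_pos: [0.5252, -0.1433, 0.0753]
tcp_rot: [0.0, 0.997, 0.072, 0.0]
force: [0.7, -0.1, 0.4]
grip_width: 0.0513
t 12.0 rail xyz mm [  1.4 -86.1  75.3] tool delta mm [-0.4 -0.6 -0.2] turn [ 0. -0.  0.] F rail [ 0.7 -0.2  0.4] w 0.0513 q [-0.38  0.43 -0.31  0.83 -0.    1.04]
```

```bash
python3 -m inch '[[[0,0,0,0,0,0],[0,0,0,0,0,0],[0,0,0,0,0,0],[0,0,0,0,0,0],[0,0,0,0,0,0]]]' 0; python3 to.py 0.001 -.0855 .0755
```

```text
clock: 12.62
ee_pos: [0.5244, -0.1435, 0.0756]
tcp_rot: [0.0, 0.997, 0.072, -0.001]
force: [-1.0, -0.4, 1.0]
grip_width: 0.0286
t 12.625 rail xyz mm [  0.6 -86.1  75.6] tool delta mm [ 0.4 -0.6  0.1] turn [ 0.     0.001 -0.   ] F rail [-1.  -0.2  1. ] w 0.0286 q [-0.38  0.43 -0.31  0.83 -0.    1.04]
```

Width is now 28.6 mm, so it is firmly held. I'll try the lift slowly, watching force and width.

```bash
python3 -m inch '[[[0,0,-0.004,0,0,0],[0,0,-0.004,0,0,0],[0,0,0,0,0,0]]]'; python3 to.py 0.001 -.0855 .089
python3 - <<'E'
from h import *
im,d=read_camera("wrist");cv2.imwrite("pics/w5.png",im[:,:,::-1])
E
```

```text
clock: 13.0
ee_pos: [0.5243, -0.1434, 0.0824]
tcp_rot: [-0.0, 0.997, 0.072, -0.001]
force: [1.4, -1.0, -5.6]
grip_width: 0.0287
t 13.0 rail xyz mm [  0.5 -86.   82.4] tool delta mm [ 0.5 -0.5 -6.6] turn [-0.     0.002 -0.   ] F rail [ 1.2 -1.2 -5.6] w 0.0287 q [-0.38  0.43 -0.3   0.85 -0.    1.04]
```

View pics/w5.png

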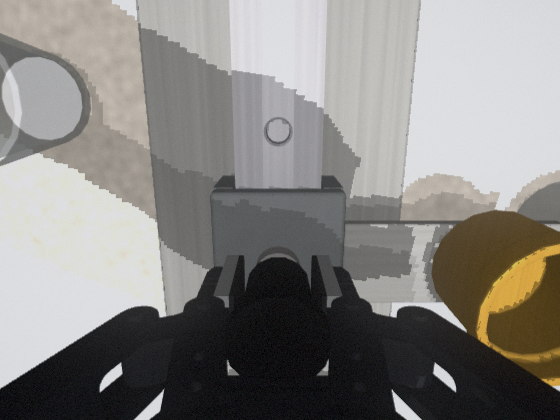

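The TCP has risen 6.8 mm with about 5.6 N of spring pull and no change in width. The picture shows the bush now exposed beneath the knob at (277,252). I'll lift on to about 14 mm.

```bash
python3 -m inch '[[[0,0,-0.004,0,0,0],[0,0,-0.003,0,0,0],[0,0,0,0,0,0]]]'; python3 to.py 0.001 -.0260 .089
```

```text
clock: 13.42
ee_pos: [0.5243, -0.1434, 0.0893]
tcp_rot: [-0.0, 0.997, 0.072, -0.001]
force: [1.8, -1.1, -7.0]
grip_width: 0.028
t 13.425 rail xyz mm [  0.5 -86.   89.3] tool delta mm [  0.5 -60.    0.3] turn [-0.001  0.003 -0.   ] F rail [ 1.6 -1.3 -7. ] w 0.028 q [-0.38  0.42 -0.29  0.86 -0.    1.04]
```

```bash
python3 -m inch '[[[0,-0.006,0,0,0,0],[0,-0.008,0,0,0,0],[0,-0.01,0,0,0,0],[0,0,0,0,0,0]]]'; python3 to.py 0.001 -.0260 .089
```

```text
clock: 13.92
ee_pos: [0.5204, -0.1174, 0.0892]
tcp_rot: [-0.001, 0.997, 0.072, -0.001]
force: [2.3, 2.5, -7.3]
grip_width: 0.0288
t 13.925 rail xyz mm [  0.4 -59.7  89.2] tool delta mm [  0.6 -33.7   0.2] turn [-0.002  0.002  0.   ] F rail [ 2.7  2.1 -7.3] w 0.0288 q [-0.34  0.4  -0.32  0.85  0.    1.08]
```

```bash
python3 -m inch '[[[0,-0.008,0,0,0,0],[0,-0.01,0,0,0,0],[0,-0.006,0,0,0,0],[0,0,0,0,0,0],[0,0,0,0,0,0]]]'; python3 to.py 0.001 -.0260 .089
```

```text
clock: 14.55
ee_pos: [0.5167, -0.0917, 0.0892]
tcp_rot: [-0.0, 0.997, 0.073, -0.001]
force: [1.8, -2.3, -7.5]
grip_width: 0.0287
t 14.55 rail xyz mm [  0.4 -33.8  89.2] tool delta mm [ 0.6 -7.8  0.2] turn [-0.001  0.002  0.001] F rail [ 1.4 -2.5 -7.5] w 0.0287 q [-0.3   0.39 -0.34  0.84 -0.    1.13]
```

```bash
python3 -m inch '[[[0,-0.004,0,0,0,0],[0,-0.003,0,0,0,0],[0,-0.001,0,0,0,0],[0,0,0,0,0,0],[0,0,0,0,0,0]]]'; python3 to.py 0.001 -.0260 .089
python3 - <<'E'
from h import *
im,d=read_camera("top");cv2.imwrite("pics/t6.png",cv2.resize(im[160:320,220:500,::-1],None,fx=2.8,fy=2.8))
im,d=read_camera("wrist");cv2.imwrite("pics/w6.png",im[:,:,::-1])
im,d=read_camera("scene");cv2.imwrite("pics/s6.png",cv2.resize(im[120:320,60:310,::-1],None,fx=3,fy=3))
E
```

```text
clock: 15.18
ee_pos: [0.5156, -0.084, 0.0893]
tcp_rot: [-0.0, 0.997, 0.072, -0.001]
force: [1.4, -1.8, -6.6]
grip_width: 0.0284
t 15.175 rail xyz mm [  0.4 -26.   89.3] tool delta mm [ 0.6 -0.   0.2] turn [-0.     0.002 -0.   ] F rail [ 1.1 -2.  -6.6] w 0.0284 q [-0.28  0.38 -0.35  0.84 -0.    1.14]
```

View pics/t6.png

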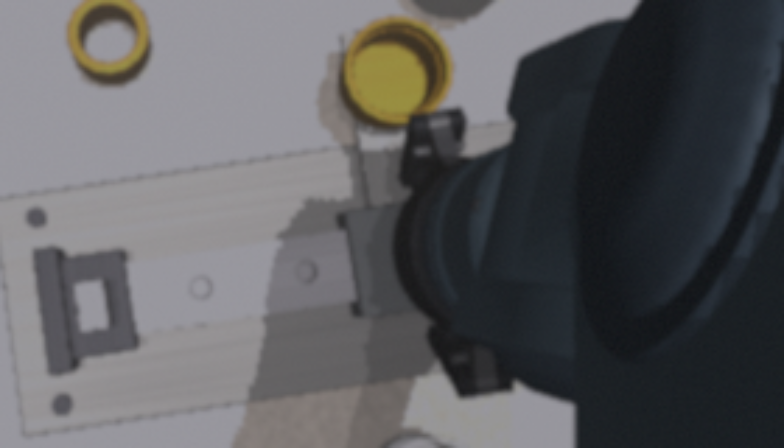

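View pics/s6.png

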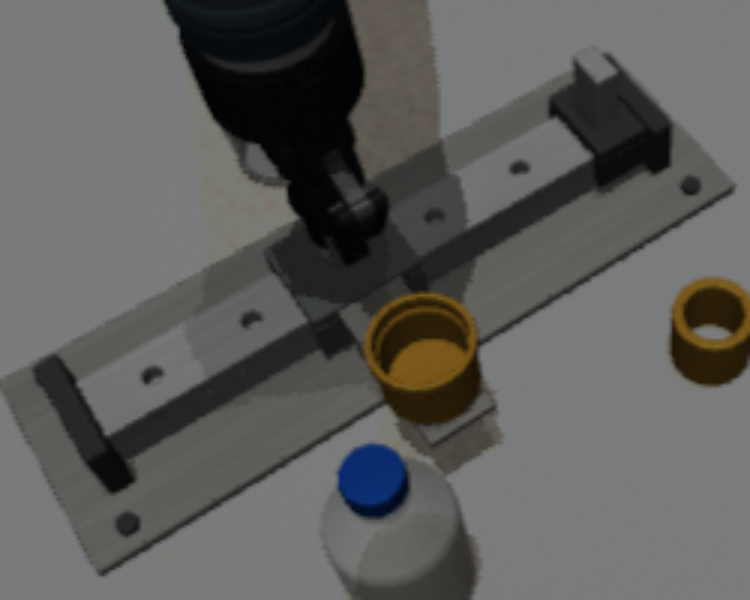

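The carriage has moved exactly 60.0 mm in TCP terms. The two holes behind the sleeve are visible and the stop is still at the plate. Lowering the pin now.

```bash
python3 -m inch '[[[0,0,0.003,0,0,0],[0,0,0.002,0,0,0],[0,0,0.002,0,0,0],[0,0,0,0,0,0]]]'; python3 to.py 0.0004 -.0260 .0755
```

```text
clock: 15.82
ee_pos: [0.5156, -0.084, 0.0819]
tcp_rot: [-0.0, 0.997, 0.072, -0.001]
force: [2.0, -0.6, -6.6]
grip_width: 0.0287
t 15.825 rail xyz mm [  0.4 -26.1  81.9] tool delta mm [-0.  -0.1  6.4] turn [-0.001  0.002 -0.   ] F rail [ 1.9 -0.9 -6.6] w 0.0287 q [-0.28  0.39 -0.36  0.82 -0.    1.14]
```

Plunger lift is about 6 mm and the spring pull is still there, so the pin has entered the hole. Continuing down.

```bash
python3 -m inch '[[[0,0,0.003,0,0,0],[0,0,0.002,0,0,0],[0,0,0.001,0,0,0],[0,0,0,0,0,0]]]'; python3 to.py 0.0004 -.0260 .0755
```

```text
clock: 16.32
ee_pos: [0.5156, -0.084, 0.0758]
tcp_rot: [-0.0, 0.997, 0.072, -0.001]
force: [1.3, -0.7, -5.0]
grip_width: 0.0287
t 16.325 rail xyz mm [  0.5 -26.1  75.8] tool delta mm [-0.1 -0.1  0.3] turn [-0.     0.002 -0.   ] F rail [ 1.2 -0.9 -5. ] w 0.0287 q [-0.28  0.4  -0.37  0.81 -0.    1.14]
```

```bash
python3 -m inch '[[[0,0,0.001,0,0,0],[0,0,0.001,0,0,0],[0,0,0,0,0,0],[0,0,0,0,0,0]]]'; python3 to.py 0.0004 -.0260 .0755
python3 - <<'E'
from h import *
im,d=read_camera("wrist");cv2.imwrite("pics/w7.png",im[:,:,::-1])
im,d=read_camera("scene");cv2.imwrite("pics/s7.png",cv2.resize(im[120:320,60:310,::-1],None,fx=3,fy=3))
E
python3 to.py 0.0004 -.0260 .0755
```

```text
clock: 16.82
ee_pos: [0.5156, -0.0841, 0.0757]
tcp_rot: [0.0, 0.997, 0.072, -0.001]
force: [0.3, -0.6, -2.9]
grip_width: 0.0284
t 16.825 rail xyz mm [  0.5 -26.1  75.7] tool delta mm [-0.1 -0.1  0.2] turn [ 0.     0.001 -0.   ] F rail [ 0.2 -0.6 -2.9] w 0.0284 q [-0.28  0.4  -0.37  0.81 -0.    1.14]
t 16.925 rail xyz mm [  0.5 -26.1  75.6] tool delta mm [-0.1 -0.1  0.1] turn [ 0.     0.001 -0.   ] F rail [-0.3 -0.8 -2.7] w 0.0286 q [-0.28  0.4  -0.37  0.81 -0.    1.14]
```

View pics/w7.png

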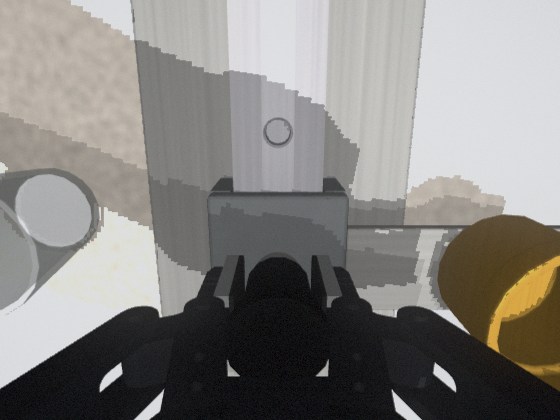

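View pics/s7.png

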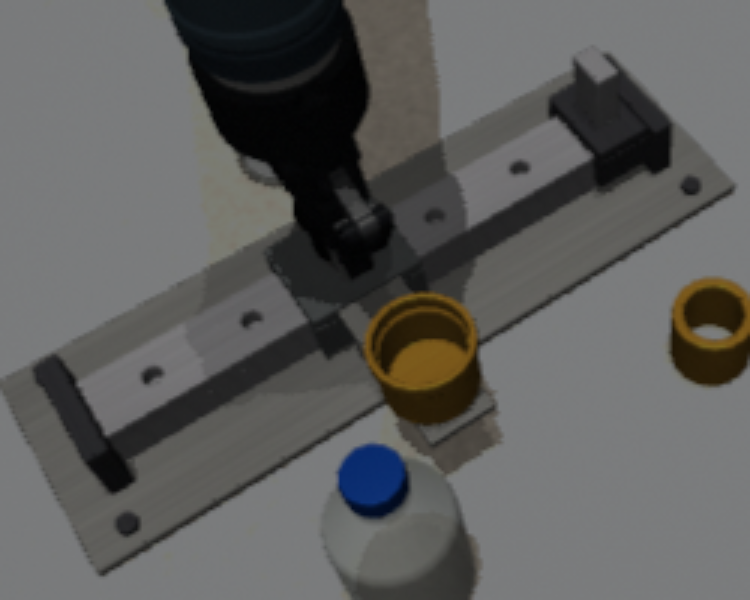

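The knob is back at its home grip height (75.6 mm, the same as before lifting). It has stopped there, since further down commands only unload the force. The wrist view shows the bush covered again and the next hole ahead at (277,131), and the stop is still at the plate. Handing in.

```bash
python3 -c "
from cell import ctrl
ctrl.finish_job()"; python3 to.py 0.0004 -.0260 .0755
```

```text
the job is handed in; nothing more can be done
the job is handed in; nothing more can be done
```

I slid the stop against the end plate, moved the carriage one hole towards it with the pin lifted, and lowered the pin into that hole. I handed the job in at about 17 s with the gripper still closed on the knob.

**Last checks that passed**
- **Stop:** it halted at the plate with about 15 N of reaction. The last scene picture shows it still there.
- **Carriage:** the tool moved 60.0 mm along the rail with the knob held.
- **Pin:** I lifted it 13.7 mm to clear the hole. On lowering, the tool came back to its 75.6 mm starting height and further down commands did not move it, so the pin is home.
- **Bystanders:** none was touched on the way. The bottle and collar look undisturbed in the last scene picture; the beaker is partly hidden behind the arm there but visible in the last wrist picture.

**Checks that disagreed**
- **Rail position:** the top camera put the rail about 4 mm short along its y compared with the wrist camera and where the stop seated. I went by the wrist view and by relative travel.
- **Grip on the knob:** it closed at 28.6 mm rather than 26 mm, after a first try at 30.4 mm that I redid lower. The fingers probably bear partly on the cap's rim. The hold did not slip at all during the lift, shift or lowering.

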